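# Unstack the sample carriers and socket the tier onto its base frame

### The arm

A 6-joint arm with a two-finger parallel gripper is mounted at the origin on the work surface. World frame = base frame: x ahead of the robot, y to its left, z up, the work surface at z = 0. Lengths are in m, angles in rad, forces in N, time in s.
With the tool pointing down it reaches from about 0.275 to 0.75 m from the base axis. Payload 10.2 kg.
Tool frame: the origin (TCP) lies midway between the tips of the shut fingers; the grasp point (between the pads) lies manip.grasp_offset behind it (manip.grasp_offset is the distance from the TCP to the grasp point, in m); z points along the fingers, y is the direction in which the jaws open and shut (so a half turn about z gives the same grasp; the last joint's range is limited). The gripper opens to 88 mm and grips with 3 to 60 N. Pads are 18 mm wide; open, the fingers measure 123 mm over their backs; the gripper's body (75 mm by 187 mm) begins 45 mm behind the grasp point.
Start: joints at [-0.223, 0.313, 1.498, -0, 1.331, -0.223], TCP at [0.525, -0, 0.239] pointing down, gripper open.
Joint ranges: [-2.94, 2.94], [-0.97, 2.17], [0.19, 2.56], [-1.23, 4.37], [0.02, 3.11], [-2.88, 2.88]. Speed limits (rad/s): [2.39, 2.39, 3.01, 3.14, 3.14, 3.14].

### API

Orientations are given as [roll, pitch, yaw] about the fixed x, y, z axes, in that order (R = Rz(yaw) Ry(pitch) Rx(roll)).
In Python, from plant import manip, camera, camera_model, masks_of gives the robot as it stands. The module is installed in compiled form; this text tells all that it offers.
- The arm moves only by the tool servo_tool, never from a script. Its argument "steps" is a list of rows, each a list of 2 entries, a list of its own where there are three numbers: the shift along the world's x, y, z normalised to -1 to 1, where 1 is 0.02 m, then the turn, a rotation vector about the world's x, y, z normalised to -1 to 1, where 1 is 0.08 rad. A call has 1 to 12 rows; each row shifts and turns the commanded pose from where the row before left it; what a row does not reach is not made up. A row lasts 1/10 s, in which the tool goes at most 50 mm and 8.59 degrees, less where a joint would pass 70% of its speed; a pose out of reach is approached as far as the arm can. A call with a number of a shift or a turn outside -1 to 1 is refused whole. A call with a gripper value outside its range is refused whole. "fingers" is the closure in counts, from 0 (fully open) to 255 (shut), set as the call begins (left out, the last holds). The fingers move at their own pace and stop on an object; "squeeze" is the grip in N (left out, the last holds). Time passes only in rows, so rows that do not move let the fingers close. It gives the time, the measured TCP pose, the force and the opening at its end, in the units of the state.
- manip.observe(): the state, without advancing time (a new reading comes with each control period).
- camera(name): name is "scene" or "side" or "wrist"; returns (picture, depth): 400x640x3 uint8, red, green, blue; 400x640 float32, m along the optical axis (not along the pixel's ray), 0 where there is no reading.
- camera_model(name): a dict with "camera_matrix" (3x3 intrinsics, pixels), "dist_coeffs" ([k1, k2, p1, p2, k3] as OpenCV has them; the pictures are not rectified), "view" (4x4, takes a point from world to camera coordinates). Camera axes: x right, y down, z forward; pixel columns grow to the right and rows downward; lengths in m; the calibration is good to about 2 mm. A picture is of the moment at which its call begins: read the wrist's pose just before it. camera_model takes no time and is no camera call; for the wrist camera it gives the pose at the moment of the call.
- manip.sign_off(): hands the job in, once; it reports no verdict.
Trained networks look in the newest picture that a camera, given by its name, has taken for a name from the list of things; names that differ only in an ending like _2 or _b are one class to them, and where a whole thing is asked for, a point or a joint stands for the part that bears it (a point fixed in the world has none). Each returns a list of dicts, best first, with "p" (0 to 1); they miss things now and then, are a little off and sometimes report something else, mostly with a low value. They report only what shows in the picture. A call takes as long as a camera call. They do not tell look-alikes from the thing itself.
- masks_of(camera, thing): "region" (400x640 bool, what is visible of it) and "extent" ([left, top, right, bottom] in pixels, round what is visible of it).
The state is a dict: "clock": time; "joint_positions": joint angles; "joint_vel": joint speeds; "tau": joint torques, N m; "ee_pos": TCP position; "ee_rot": TCP orientation; "contact_force": force on the tool from outside, world axes, zero at the start; "torque": the same for the moment, N m; "grip_width": finger opening in m.
Only numpy, scipy, OpenCV 4.12 (cv2) and the standard library are available. Lean on these libraries where they do the work, as an engineer would, in place of code of your own. Each camera call takes 0.05 s, during which the arm holds its last target. There are 200 camera calls.

### The job

Take the stack of sample carriers apart and seat each piece flat in its own place: the small glass jar in the smaller round dish, the white round carousel in the larger round dish, the black vial block in the oblong tray, and the emptied aluminium tier on the dark base frame with all four of its posts fully down in the sockets. Keep the jar upright throughout, and leave the solvent bottle and the beaker where they stand.

Things in the scene. Friction and masses are not known exactly. Their poses are not given: they have to be found in the camera images.
- jar: small amber glass jar with a grey screw cap, a plain upright cylinder 26 mm in diameter and 38 mm tall, loose, about 50 g; starts on top of the stack. Origin: centre of its underside, z up.
- carousel: white plastic round vial carousel, a solid disc-like cylinder 42 mm in diameter and 24 mm tall with a circle of small dark holes marked near the rim of its flat top, loose, about 80 g; starts under the jar, on the vial block. Origin: centre of its underside, z up.
- vial_block: black plastic oblong vial block 50 mm (its x) by 72 mm (its y) by 28 mm tall with rows of white dots (vial mouths) on its flat top, loose, about 220 g; starts under the carousel, on the tier, roughly parallel to it. Origin: centre of its underside, z up.
- tier: aluminium stacking tier at the bottom of the stack: a plate 56 mm (its x) by 130 mm (its y), 10 mm thick, carried on four steel corner posts; loose, about 350 g. Total height 50 mm: posts from 0 to 40 mm, plate from 40 to 50 mm. Posts are 10 mm in diameter with feet tapered to 4 mm over the last 6 mm, centred 21 mm either way in x and 56 mm either way in y. Origin: centre of the plate, at the level of the post feet, z up. It is the same after half a turn.
- base_frame: fixed dark steel base frame, a slab 78 mm (its x) by 148 mm (its y) by 20 mm tall, with four square sockets 17 mm wide and 14 mm deep (socket floor 6 mm above the bench) centred 21 mm either way in x and 56 mm either way in y, open upwards; along the middle of its top a white strip 18 by 80 mm with five dark vial caps rises to 33 mm above the bench, which passes beneath the tier. Origin: centre of its underside, on the bench, z up.
- oblong_nest: fixed shallow oblong steel tray with a dark rubber floor, inside 62 mm (its x) by 84 mm (its y), walls 4 mm thick and 9 mm above the bench, inner floor 3 mm above the bench. Origin: centre of its underside, on the bench, z up.
- large_round_nest: the larger of two fixed shallow round steel dishes with dark rubber floors, inside 58 mm in diameter, wall 4 mm thick and 9 mm above the bench, inner floor 3 mm above the bench. Origin: centre of its underside, on the bench.
- small_round_nest: the smaller of two fixed shallow round steel dishes with dark rubber floors, inside 38 mm in diameter, wall 4 mm thick and 9 mm above the bench, inner floor 3 mm above the bench. Origin: centre of its underside, on the bench.
- solvent_bottle: bystander, to be left alone: clear glass bottle 60 mm in diameter and 130 mm tall with a white cap, standing loose to the left of the work area. Origin: centre of its underside.
- beaker: bystander, to be left alone: open glass beaker 60 mm in diameter and 80 mm tall, standing loose to the right of the work area. Origin: centre of its underside.
There are look-alikes about, which are no part of the job. What is shaped like the oblong_nest but pink is not meant.

How it is judged:
By the outcome, as a careful person would: the job done as asked, in the order asked, and still so for the second after the job is handed in, with the robot touching nothing.
It also fails if it takes over 128 s, if anything falls off the work surface, if the arm or the gripper's body presses on something with over 40 N, if the wrist force passes 120 N, or if a joint passes its speed limit or range.

## Working session

There is one attempt and no reset: what is moved stays moved. The work goes in short steps, Python scripts to look and compute and a tool call to move; the robot and the scene stay as the last step left them, time stands still between calls to the robot, and variables do not carry over. Pictures are saved under pics/ and viewed, about 12 in all and at most 16, crops included, and the job is handed in when it is done.

Besides the shell and the picture viewer there is one more tool, called by a JSON object that holds its "op" and its "data", one argument or row to a line. servo_tool: Moves the arm, as the interface text tells. Its arguments: {"type":"object","properties":{"steps":{"type":"array","items":{"type":"array"}},"fingers":{"type":"number"},"squeeze":{"type":"number"}},"required":["steps"]}

```bash
mkdir -p pics
python3 - <<'E'
from plant import manip,camera,camera_model
import cv2,numpy as np
print(manip.observe(), manip.grasp_offset)
for n in("scene","side"):
    p,d=camera(n); np.savez(f"pics/{n}0.npz",p=p,d=d); cv2.imwrite(f"pics/{n}0.png",p[:,:,::-1])
    m=camera_model(n); print(n,m)
E
```

```text
{'clock': 0.0, 'joint_positions': array([-2.23375853e-01,  3.13454158e-01,  1.49839662e+00,  1.24776384e-05,
        1.33101570e+00, -2.23428918e-01]), 'joint_vel': array([-8.44381127e-05,  6.98194107e-04, -7.96780990e-04,  6.16276714e-04,
        1.52162019e-03,  9.72012192e-04]), 'tau': array([-1.80187753e-04, -4.02218950e+01, -2.52264959e+01,  6.94810320e-02,
        3.53677373e-02, -8.52248218e-05]), 'ee_pos': array([5.24764438e-01, 5.71042238e-05, 2.38174178e-01]), 'ee_rot': array([-3.14035318e+00, -2.94062300e-04,  1.57084624e+00]), 'contact_force': array([ 0.22510762, -0.15505562,  0.29910821]), 'torque': array([ 0.01055584, -0.03609875,  0.01939072]), 'grip_width': 0.08838453018178596} 0.0187
scene {'camera_matrix': array([[470.75943426,   0.        , 318.40617256],
       [  0.        , 470.75943426, 200.82125605],
       [  0.        ,   0.        ,   1.        ]]), 'dist_coeffs': array([0.00100338, 0.        , 0.        , 0.        , 0.        ]), 'view': array([[ 0.52874991,  0.84877225,  0.00303464, -0.26700619],
       [ 0.66476698, -0.41189397, -0.6232401 , -0.29430381],
       [-0.52773895,  0.33155547, -0.78202466,  1.38032284],
       [ 0.        ,  0.        ,  0.        ,  1.        ]])}
side {'camera_matrix': array([[437.57826417,   0.        , 314.95190089],
       [  0.        , 437.57826417, 200.09387048],
       [  0.        ,   0.        ,   1.        ]]), 'dist_coeffs': array([-0.00990813,  0.        ,  0.        ,  0.        ,  0.        ]), 'view': array([[ 0.72270788, -0.69098165,  0.01541699, -0.37058922],
       [-0.35995844, -0.3953407 , -0.84506547,  0.28270466],
       [ 0.5900197 ,  0.605186  , -0.53444052,  0.99919556],
       [ 0.        ,  0.        ,  0.        ,  1.        ]])}
```

View pics/scene0.png

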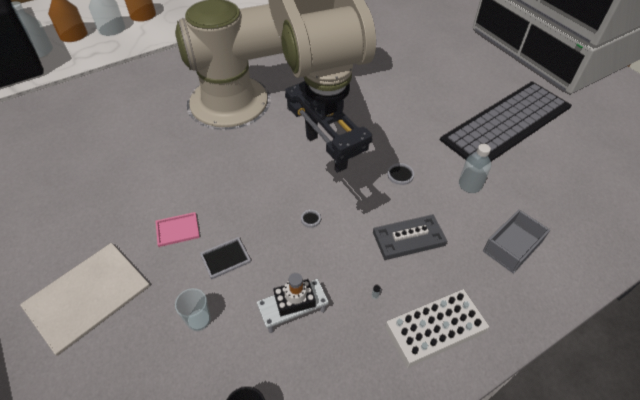

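View pics/side0.png

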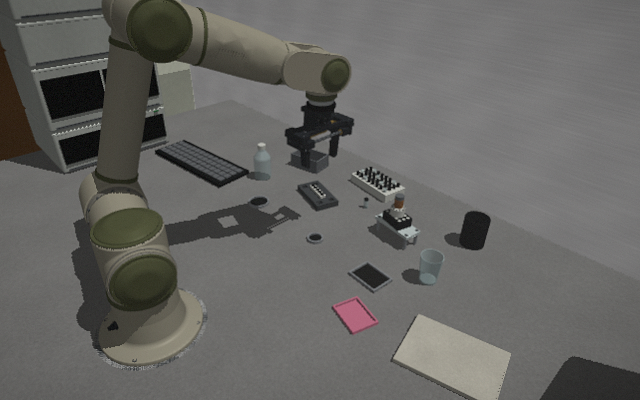

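Scene picture: stack at (294,300). The steel tray is at (226,257), and the pink look-alike at (178,229) and the grey box at (516,240) are not meant. Small dish (311,218), large dish (401,174), base frame (410,236), bottle (475,168), beaker (194,308), a stray vial (377,291). The side view agrees.

```bash
cat > h.py <<'E'
from plant import manip,camera,camera_model,masks_of
import cv2,numpy as np
def cloud(d,m):
    v,u=np.mgrid[0:400,0:640].astype(float)
    n=cv2.undistortPoints(np.stack([u,v],-1).reshape(-1,1,2),m["camera_matrix"],m["dist_coeffs"]).reshape(400,640,2)
    c=np.dstack([n[...,0]*d,n[...,1]*d,d]); V=m["view"]
    w=(c-V[:3,3])@V[:3,:3]; w[d<=0]=np.nan
    return w
def take(n,tag):
    m=camera_model(n); p,d=camera(n); cv2.imwrite(f"pics/{n}{tag}.png",p[:,:,::-1])
    w=cloud(d,m); np.savez(f"pics/{n}{tag}.npz",p=p,d=d,w=w,**{k:np.array(x) for k,x in m.items()})
    return p,w,m
THINGS="jar carousel vial_block tier base_frame oblong_nest large_round_nest small_round_nest solvent_bottle beaker".split()
E
python3 - <<'E'
from h import *
for n in("scene","side"):
    p,w,m=take(n,"1")
    for t in THINGS:
        for r in masks_of(n,t)[:2]:
            q=w[r["region"]]; q=q[~np.isnan(q[:,0])]
            if len(q)==0: continue
            rc=cv2.minAreaRect((q[:,:2]*1000).astype(np.float32))
            print(n,t,round(r["p"],2),np.round(r["extent"]),"med",np.median(q,0).round(4),"z",np.percentile(q[:,2],[2,98]).round(3),"rect",np.round(rc[0],0),np.round(rc[1],0),round(rc[2]))
E
```

```text
scene jar 0.48 [288. 273. 304. 293.] med [ 0.6916 -0.1653  0.1382] z [0.103 0.143] rect [ 653. -158.] [24. 92.] 82
scene carousel 0.76 [284. 282. 307. 306.] med [ 0.6952 -0.1735  0.1015] z [0.08  0.107] rect [ 685. -169.] [46. 33.] 44
scene tier 0.9 [256. 278. 328. 334.] med [ 0.69   -0.2037  0.0505] z [0.01  0.054] rect [ 682. -165.] [142.  58.] 81
scene base_frame 0.94 [373. 214. 447. 260.] med [0.6691 0.1381 0.0204] z [0.    0.034] rect [658. 151.] [161.  97.] 73
scene oblong_nest 0.7 [158. 215. 198. 247.] med [ 0.3618 -0.2957  0.0047] z [0.001 0.012] rect [ 362. -296.] [93. 74.] 73
scene oblong_nest 0.58 [202. 239. 249. 277.] med [ 0.4901 -0.2337  0.0047] z [0.001 0.012] rect [ 491. -233.] [94. 73.] 86
scene large_round_nest 0.93 [386. 163. 414. 182.] med [0.4975 0.2503 0.0045] z [-0.001  0.012] rect [493. 251.] [68. 78.] 81
scene small_round_nest 0.61 [301. 207. 322. 225.] med [ 0.4979 -0.0187  0.005 ] z [-0.     0.012] rect [494. -18.] [47. 55.] 83
scene solvent_bottle 0.65 [259. 279. 327. 331.] med [ 0.6889 -0.2008  0.0505] z [0.001 0.054] rect [ 670. -162.] [144.  84.] 82
sce
[... 1242 characters left out ...]
 med [ 0.4844 -0.2368  0.0015] z [-0.003  0.008] rect [ 489. -236.] [95. 83.] 85
side large_round_nest 0.75 [247. 195. 269. 209.] med [0.4916 0.2458 0.0018] z [-0.003  0.009] rect [490. 247.] [68. 65.] 39
side small_round_nest 0.62 [304. 231. 325. 244.] med [ 0.4918 -0.0187  0.0024] z [-0.003  0.009] rect [492. -21.] [49. 44.] 34
side solvent_bottle 0.97 [254. 146. 273. 180.] med [0.5957 0.3604 0.0626] z [0.003 0.128] rect [662. 458.] [264.  59.] 57
side solvent_bottle 0.31 [347. 265. 393. 294.] med [ 0.4842 -0.2365  0.0016] z [-0.002  0.008] rect [ 484. -236.] [95. 73.] 85
side beaker 0.7 [417. 249. 442. 288.] med [ 0.575  -0.3469  0.0523] z [-0.002  0.079] rect [ 638. -320.] [172.  63.] 28
```

Run:
```python
from h import *
p,w,m=take("wrist","0")
V=m["view"];print("campos",-V[:3,:3].T@V[:3,3],"axis",V[2,:3],"right",V[0,:3]);print(m["camera_matrix"][0,0], m["dist_coeffs"])
```

```text
campos [0.52379078 0.08434715 0.38475025] axis [ 3.08043927e-04 -3.22153496e-01 -9.46687398e-01] right [ 9.99999415e-01 -8.82798465e-04  6.25803575e-04]
300.52959860334715 [-0.02362283  0.          0.          0.          0.        ]
```

View pics/wrist0.png

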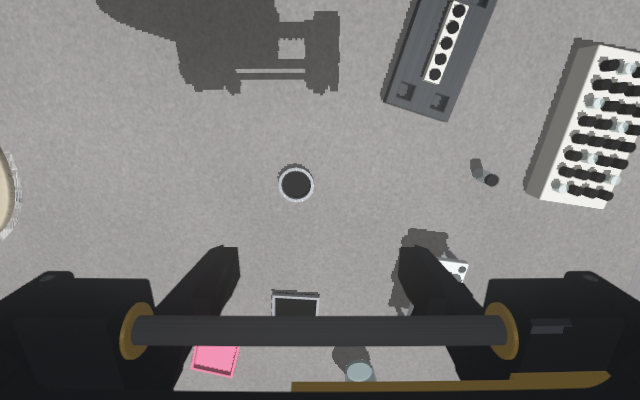

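{"op": "servo_tool", "data": {
  "steps": [
    [[0.6, 1, 0], [0, 0, 0]],
    [[0.6, 1, 0], [0, 0, 0]],
    [[0.6, 1, 0], [0, 0, 0]],
    [[0.6, 1, 0], [0, 0, 0]],
    [[0.6, 1, 0], [0, 0, 0]],
    [[0.6, 1, 0], [0, 0, 0]],
    [[0, 0, 0], [0, 0, 0]],
    [[0, 0, 0], [0, 0, 0]]
  ]
}}

```text
clock: 2.05
ee_pos: [0.5968, 0.1199, 0.2384]
ee_rot: [-3.141, 0.0, 1.571]
contact_force: [-0.8, -0.9, 0.7]
grip_width: 0.0881
```

Run:
```python
from h import *
print(manip.observe()["ee_pos"],manip.observe()["ee_rot"])
take("wrist","1")
```

```text
[0.59682474 0.11987082 0.23840819] [-3.14101664e+00  2.66232598e-04  1.57137649e+00]
```

{"op": "servo_tool", "data": {
  "steps": [
    [[0.3, -1, 0], [0, 0, 0]],
    [[0.3, -1, 0], [0, 0, 0]],
    [[0.3, -1, 0], [0, 0, 0]],
    [[0.3, -1, 0], [0, 0, 0]],
    [[0.3, -1, 0], [0, 0, 0]],
    [[0.3, -1, 0], [0, 0, 0]],
    [[0.3, -1, 0], [0, 0, 0]],
    [[0.3, -1, 0], [0, 0, 0]],
    [[0.3, -1, 0], [0, 0, 0]],
    [[0.3, -1, 0], [0, 0, 0]],
    [[0.3, -1, 0], [0, 0, 0]],
    [[0.3, -1, 0], [0, 0, 0]]
  ]
}}

```text
clock: 3.3
ee_pos: [0.6691, -0.1218, 0.2388]
ee_rot: [-3.142, 0.0, 1.57]
contact_force: [0.5, 1.1, -0.1]
grip_width: 0.0885
```

{"op": "servo_tool", "data": {
  "steps": [
    [[0, -1, 0], [0, 0, 0]],
    [[0, -1, 0], [0, 0, 0]],
    [[0, -1, 0], [0, 0, 0]],
    [[0, 0, 0], [0, 0, 0]],
    [[0, 0, 0], [0, 0, 0]],
    [[0, 0, 0], [0, 0, 0]]
  ]
}}

```text
clock: 3.9
ee_pos: [0.6691, -0.1792, 0.2389]
ee_rot: [3.141, -0.0, 1.572]
contact_force: [0.4, -0.2, 1.4]
grip_width: 0.0882
```

Run:
```python
from h import *
print(manip.observe()["ee_pos"],manip.observe()["ee_rot"],manip.observe()["clock"])
take("wrist","2")
a=[cv2.imread(f"pics/wrist{i}.png")[:300] for i in(1,2)]
cv2.imwrite("pics/c12.png",cv2.resize(np.vstack(a),None,fx=1,fy=1))
```

```text
[ 0.66907209 -0.17924683  0.23891589] [ 3.14142276e+00 -1.68502744e-04  1.57160355e+00] 3.9
```

View pics/c12.png

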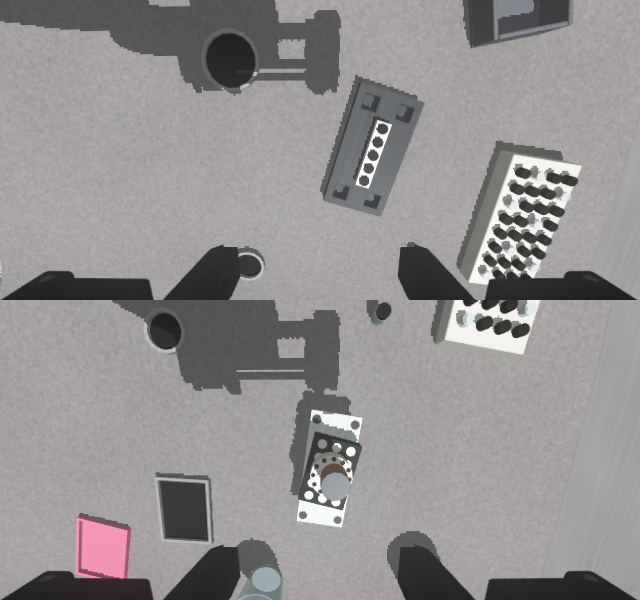

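View (top): base frame (373,145), large dish (230,60). View (bottom half): stack (330,168), steel tray (185,210) vs pink tray (103,246), small dish (165,30). The steel tray with the dark floor is the one meant.

Run:
```python
from h import *
def load(t): 
    f=np.load(f"pics/wrist{t}.npz"); return f["p"],f["w"]
def level(t,c,r,z0,z1,lab,mn=20):
    p,w=load(t); ok=(np.hypot(w[...,0]-c[0],w[...,1]-c[1])<r)&(w[...,2]>z0)&(w[...,2]<z1)
    n,l,s,_=cv2.connectedComponentsWithStats(ok.astype(np.uint8))
    if n<2: print(lab,"none");return
    i=1+s[1:,4].argmax(); q=w[l==i]
    rc=cv2.minAreaRect((q[:,:2]*1000).astype(np.float32)); ce=cv2.minEnclosingCircle((q[:,:2]*1000).astype(np.float32))
    print(lab,len(q),"z",np.median(q[:,2]).round(4),"rect",np.round(rc[0],1),np.round(rc[1],1),round(rc[2],1),"circ",np.round(ce[0],1),round(ce[1],1))
    return l==i
p,w=load(1); b=w[100:200,100:200,2]; print("bench noise",np.nanmedian(b),np.nanstd(b))
p2,w2=load(2); print("bench2",np.nanmedian(w2[200:230,430:500,2]))
level(1,(.658,.15),.1,.014,.028,"base");level(1,(.658,.15),.1,.028,.04,"strip")
level(1,(.493,.25),.06,.006,.012,"large")
for t,c in((0,0),(1,0),(2,0)): level(t,(.493,-.02),.05,.006,.012,"small%d"%t)
level(2,(.49,-.234),.08,.006,.013,"tray");level(0,(.49,-.234),.08,.006,.013,"tray0")
S=(.685,-.165)
level(2,S,.09,.042,.058,"tier");level(2,S,.09,.070,.086,"block");level(2,S,.06,.095,.108,"car");level(2,S,.06,.132,.15,"jar")
level(2,(.575,-.34),.06,.07,.09,"beaker")
# dark floor fits by colour
hsv=lambda p:cv2.cvtColor(p,cv2.COLOR_RGB2HSV)
```

```text
bench noise -3.529301886943748e-06 0.0007856144265377293
bench2 0.000385116578876598
base 6177 z 0.0201 rect [659.7 142.8] [148.1  79. ] 73.3 circ [659.4 143. ] 82.9
strip 1032 z 0.0308 rect [659.5 143.3] [80.1 18.5] 73.0 circ [659.5 143.1] 40.6
large 735 z 0.0088 rect [493.3 248.6] [65.6 66.4] 67.1 circ [493.5 248.8] 34.1
small0 345 z 0.0091 rect [494.1 -18.5] [45.8 45.3] 89.4 circ [494.1 -19. ] 23.4
small1 222 z 0.0092 rect [499.5 -19.3] [47.7 35.8] 89.6 circ [494.8 -19.2] 24.1
small2 574 z 0.0087 rect [494.8 -19.3] [45.8 46.9] 34.3 circ [494.7 -19.9] 24.2
tray 853 z 0.0089 rect [ 486.2 -235. ] [93.1 71.2] 86.1 circ [ 485.9 -235. ] 57.5
tray0 273 z 0.0092 rect [ 488.8 -206.7] [37.2 70. ] 87.4 circ [ 488.2 -207. ] 39.0
tier 1414 z 0.05 rect [ 681.8 -146.3] [79.5 56.3] 81.4 circ [ 681.9 -146.6] 48.1
block 1663 z 0.0781 rect [ 678.7 -166.8] [72.2 50.1] 75.2 circ [ 678.5 -166.4] 42.9
car 653 z 0.1021 rect [ 678.2 -161.4] [41.2 34.6] 25.2 circ [ 679.7 -164.4] 20.9
jar 733 z 0.14 rect [ 681.7 -163.5] [25.1 25.1] 85.0 circ [ 682.  -163.6] 13.1
beaker 379 z 0.0782 rect [ 591.  -332.2] [58.2 39.9] 1.8 circ [ 591.2 -340.4] 29.3
```

{"op": "servo_tool", "data": {
  "steps": [
    [[0.6, 0.8, -0.8], [0, 0, 0]],
    [[0, 0, -1], [0, 0, 0]],
    [[0, 0, -1], [0, 0, 0]],
    [[0, 0, -1], [0, 0, 0]],
    [[0, 0, -1], [0, 0, 0]],
    [[0, 0, -0.8], [0, 0, 0]],
    [[0, 0, -0.6], [0, 0, 0]],
    [[0, 0, 0], [0, 0, 0]],
    [[0, 0, 0], [0, 0, 0]],
    [[0, 0, 0], [0, 0, 0]]
  ],
  "fingers": 0,
  "squeeze": 12
}}

```text
clock: 4.95
ee_pos: [0.6815, -0.1639, 0.1157]
ee_rot: [3.14, 0.001, 1.571]
contact_force: [-0.5, 0.2, -0.5]
grip_width: 0.0881
```

{"op": "servo_tool", "data": {
  "steps": [
    [[0, 0, 0], [0, 0, 0]],
    [[0, 0, 0], [0, 0, 0]],
    [[0, 0, 0], [0, 0, 0]],
    [[0, 0, 0], [0, 0, 0]],
    [[0, 0, 0], [0, 0, 0]],
    [[0, 0, 0], [0, 0, 0]],
    [[0, 0, 0], [0, 0, 0]],
    [[0, 0, 0], [0, 0, 0]]
  ],
  "fingers": 150
}}

```text
clock: 5.75
ee_pos: [0.681, -0.164, 0.1147]
ee_rot: [-3.142, -0.0, 1.571]
contact_force: [-0.1, 0.3, -0.4]
grip_width: 0.0363
```

{"op": "servo_tool", "data": {
  "steps": [
    [[0, 0, 0], [0, 0, 0]],
    [[0, 0, 0], [0, 0, 0]],
    [[0, 0, 0], [0, 0, 0]],
    [[0, 0, 0], [0, 0, 0]],
    [[0, 0, 0], [0, 0, 0]],
    [[0, 0, 0], [0, 0, 0]]
  ],
  "fingers": 255
}}

```text
clock: 6.35
ee_pos: [0.681, -0.164, 0.1147]
ee_rot: [3.142, -0.0, 1.571]
contact_force: [0.4, 0.1, -0.7]
grip_width: 0.0255
```

{"op": "servo_tool", "data": {
  "steps": [
    [[0, 0, 0.2], [0, 0, 0]],
    [[0, 0, 0.5], [0, 0, 0]],
    [[0, 0, 0.8], [0, 0, 0]],
    [[0, 0, 0.8], [0, 0, 0]],
    [[0, 0, 0.2], [0, 0, 0]],
    [[0, 0, 0], [0, 0, 0]]
  ]
}}

```text
clock: 6.95
ee_pos: [0.6812, -0.1641, 0.1656]
ee_rot: [3.14, 0.001, 1.571]
contact_force: [-0.1, 0.5, -1.1]
grip_width: 0.0255
```

Run:
```python
from h import *
o=manip.observe();print(o["ee_pos"],o["grip_width"],o["contact_force"])
take("wrist","3"); cv2.imwrite("pics/c3.png",cv2.imread("pics/wrist3.png")[60:400,150:500])
```

```text
[ 0.68121898 -0.16412228  0.16559979] 0.025469140742411224 [-0.11350861  0.51854358 -1.07389134]
```

View pics/c3.png

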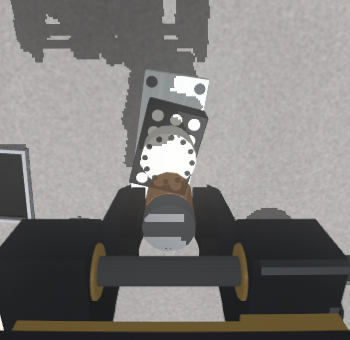

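{"op": "servo_tool", "data": {
  "steps": [
    [[-0.4, 0.3, 0], [0, 0, 0]],
    [[-0.85, 0.66, 0], [0, 0, 0]],
    [[-0.9, 0.7, 0], [0, 0, 0]],
    [[-0.9, 0.7, 0], [0, 0, 0]],
    [[-0.9, 0.7, 0], [0, 0, 0]],
    [[-0.9, 0.7, 0], [0, 0, 0]],
    [[-0.9, 0.7, 0], [0, 0, 0]],
    [[-0.9, 0.7, 0], [0, 0, 0]],
    [[-0.9, 0.7, 0], [0, 0, 0]],
    [[-0.9, 0.7, 0], [0, 0, 0]],
    [[-0.6, 0.48, 0], [0, 0, 0]],
    [[-0.29, 0.2, 0], [0, 0, 0]]
  ]
}}

```text
clock: 8.2
ee_pos: [0.4931, -0.0184, 0.1642]
ee_rot: [-3.14, -0.0, 1.571]
contact_force: [0.3, -0.0, -0.3]
grip_width: 0.0256
```

{"op": "servo_tool", "data": {
  "steps": [
    [[0, 0, -0.5], [0, 0, 0]],
    [[0, 0, -1], [0, 0, 0]],
    [[0, 0, -1], [0, 0, 0]],
    [[0, 0, -1], [0, 0, 0]],
    [[0, 0, -1], [0, 0, 0]],
    [[0, 0, -1], [0, 0, 0]],
    [[0, 0, -0.8], [0, 0, 0]],
    [[0, 0, -0.3], [0, 0, 0]],
    [[0, 0, 0], [0, 0, 0]],
    [[0, 0, 0], [0, 0, 0]]
  ]
}}

```text
clock: 9.2
ee_pos: [0.4946, -0.0195, 0.033]
ee_rot: [3.141, 0.0, 1.571]
contact_force: [-0.4, -0.7, -0.6]
grip_width: 0.0255
```

```bash
cat >> h.py <<'E'
def level(t,c,r,z0,z1,lab,all=False,zc=2):
    w=np.load(f"pics/{t}.npz")["w"]; ok=(np.hypot(w[...,0]-c[0],w[...,1]-c[1])<r)&(w[...,2]>z0)&(w[...,2]<z1)
    n,l,s,_=cv2.connectedComponentsWithStats(cv2.morphologyEx(ok.astype(np.uint8),cv2.MORPH_OPEN,np.ones((2,2))))
    if n<2: print(lab,"none");return
    m=np.isin(l,[i for i in range(1,n) if s[i,4]>15]) if all else l==1+s[1:,4].argmax()
    q=w[m]; x=(q[:,:2]*1000).astype(np.float32); rc=cv2.minAreaRect(x); ce=cv2.minEnclosingCircle(x)
    print(lab,len(q),"z",np.median(q[:,2]).round(4),np.percentile(q[:,2],[3,97]).round(4),"rect",np.round(rc[0],1),np.round(rc[1],1),round(rc[2],1),"circ",np.round(ce[0],1),round(ce[1],1))
E
python3 - <<'E'
from h import *
S=(.685,-.165)
level("wrist3",S,.09,.042,.058,"tier",1);level("wrist3",S,.09,.070,.086,"block",1);level("wrist3",(.68,-.164),.04,.095,.108,"car")
o=manip.observe();print(o["ee_pos"],o["contact_force"])
p,w,m=take("wrist","4")
level("wrist4",(.493,-.02),.05,.006,.012,"small"); cv2.imwrite("pics/c4.png",cv2.imread("pics/wrist4.png")[60:400,150:500])
E
```

```text
tier 2215 z nan [nan nan] rect [ 675.2 -165.1] [109.8  63.6] 72.5 circ [ 679.6 -162.2] 61.6
block 2175 z nan [nan nan] rect [ 658.7 -173.5] [113.1  64.1] 40.1 circ [ 673.6 -186.3] 61.0
car 2024 z nan [nan nan] rect [ 694.7 -179.5] [37.6 81.9] 38.9 circ [ 689.1 -184.1] 42.5
[ 0.4946243  -0.01947154  0.0329918 ] [-0.43921926 -0.71988487 -0.64785304]
small 835 z nan [nan nan] rect [496.8 -10.1] [28.9 47.4] 83.3 circ [495.6 -18.6] 24.2
```

View pics/c4.png

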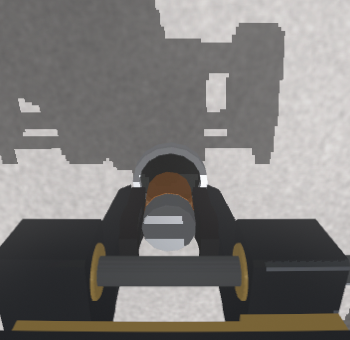

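The jar is centred over the small dish in the crop.

{"op": "servo_tool", "data": {
  "steps": [
    [[0, 0, -0.3], [0, 0, 0]],
    [[0, 0, -0.3], [0, 0, 0]],
    [[0, 0, -0.16], [0, 0, 0]],
    [[0, 0, -0.1], [0, 0, 0]],
    [[0, 0, 0], [0, 0, 0]],
    [[0, 0, 0], [0, 0, 0]]
  ]
}}

```text
clock: 9.85
ee_pos: [0.4942, -0.0192, 0.0156]
ee_rot: [-3.141, -0.0, 1.571]
contact_force: [-0.6, 0.1, 1.6]
grip_width: 0.0256
```

{"op": "servo_tool", "data": {
  "steps": [
    [[0, 0, 0], [0, 0, 0]],
    [[0, 0, 0], [0, 0, 0]],
    [[0, 0, 0], [0, 0, 0]],
    [[0, 0, 0], [0, 0, 0]],
    [[0, 0, 0], [0, 0, 0]],
    [[0, 0, 0.3], [0, 0, 0]],
    [[0, 0, 0.7], [0, 0, 0]],
    [[0, 0, 1], [0, 0, 0]],
    [[0, 0, 1], [0, 0, 0]],
    [[0, 0, 1], [0, 0, 0]],
    [[0, 0, 1], [0, 0, 0]],
    [[0, 0, 1], [0, 0, 0]]
  ],
  "fingers": 0
}}

```text
clock: 11.05
ee_pos: [0.4941, -0.0192, 0.1368]
ee_rot: [3.141, 0.0, 1.571]
contact_force: [0.1, 0.5, -1.2]
grip_width: 0.0881
```

{"op": "servo_tool", "data": {
  "steps": [
    [[0, 0, 1], [0, 0, 0]],
    [[0.8, -0.8, 1], [0, 0, 0]],
    [[0.8, -0.8, 1], [0, 0, 0]],
    [[0.8, -0.8, 0], [0, 0, 0]],
    [[0.8, -0.8, 0], [0, 0, 0]],
    [[0.8, -0.8, 0], [0, 0, 0]],
    [[0.8, -0.8, 0], [0, 0, 0]],
    [[0.8, -0.8, 0], [0, 0, 0]],
    [[0.8, -0.8, 0], [0, 0, 0]],
    [[0.8, -0.8, 0], [0, 0, 0]],
    [[0.8, -0.8, 0], [0, 0, 0]],
    [[0.8, -0.8, 0], [0, 0, 0]]
  ]
}}

```text
clock: 12.25
ee_pos: [0.6706, -0.1958, 0.1959]
ee_rot: [-3.142, 0.0, 1.571]
contact_force: [0.4, 0.6, 1.0]
grip_width: 0.088
```

{"op": "servo_tool", "data": {
  "steps": [
    [[0, 0, 0], [0, 0, 0]],
    [[0, 0, 0], [0, 0, 0]],
    [[0, 0, 0], [0, 0, 0]]
  ]
}}

```text
clock: 12.55
ee_pos: [0.6699, -0.1945, 0.1959]
ee_rot: [-3.142, -0.0, 1.571]
contact_force: [0.6, 0.2, -1.3]
grip_width: 0.0881
```

```bash
sed -i 's/q=w\[m\]/q=w[m\&ok]/' h.py
python3 - <<'E'
from h import *
o=manip.observe();print(o["ee_pos"],o["ee_rot"],o["clock"])
take("wrist","5"); S=(.682,-.165)
level("wrist5",S,.09,.042,.058,"tier",1);level("wrist5",S,.09,.070,.086,"block",1);level("wrist5",S,.06,.095,.11,"car")
level("wrist5",(.494,-.019),.04,.03,.06,"jar")
take("scene","5"); level("scene5",(.494,-.019),.04,.03,.06,"jar")
level("wrist5",(.486,-.235),.08,.006,.013,"tray")
E
```

```text
[ 0.66985745 -0.19453028  0.19590521] [-3.14152937e+00 -1.15259167e-04  1.57129869e+00] 12.55
tier 2834 z 0.0501 [0.0487 0.0516] rect [ 678.3 -171.7] [129.3  55.1] 81.3 circ [ 678.1 -171.5] 69.5
block 2178 z 0.0781 [0.0768 0.0796] rect [ 679.2 -166.9] [71.9 48.9] 75.0 circ [ 679. -167.] 42.8
car 1928 z 0.102 [0.1007 0.1033] rect [ 680.1 -164.6] [40.1 40.9] 1.1 circ [ 680.1 -164.5] 20.8
jar 284 z 0.0399 [0.0313 0.0419] rect [494.5 -27.7] [24.1  8.1] 4.3 circ [494.2 -23.9] 12.1
jar 93 z 0.0408 [0.0309 0.0444] rect [499.6 -17.4] [19.6 25.1] 18.7 circ [498.8 -17.9] 12.7
tray 888 z 0.0089 [0.0064 0.0104] rect [ 487.9 -235.6] [93. 70.] 86.5 circ [ 487.8 -235.3] 57.0
```

{"op": "servo_tool", "data": {
  "steps": [
    [[0.25, 0.75, 0], [0, 0, 0]],
    [[0.26, 0.75, -0.5], [0, 0, 0]],
    [[0, 0, -1], [0, 0, 0]],
    [[0, 0, -1], [0, 0, 0]],
    [[0, 0, -1], [0, 0, 0]],
    [[0, 0, -1], [0, 0, 0]],
    [[0, 0, -0.6], [0, 0, 0]],
    [[0, 0, -0.27], [0, 0, 0]],
    [[0, 0, 0], [0, 0, 0]],
    [[0, 0, 0], [0, 0, 0]]
  ],
  "squeeze": 20
}}

```text
clock: 13.65
ee_pos: [0.6808, -0.1651, 0.089]
ee_rot: [3.14, 0.001, 1.571]
contact_force: [1.2, -0.0, -0.3]
grip_width: 0.088
```

{"op": "servo_tool", "data": {
  "steps": [
    [[0, 0, 0], [0, 0, 0]],
    [[0, 0, 0], [0, 0, 0]],
    [[0, 0, 0], [0, 0, 0]],
    [[0, 0, 0], [0, 0, 0]],
    [[0, 0, 0], [0, 0, 0]],
    [[0, 0, 0], [0, 0, 0]],
    [[0, 0, 0], [0, 0, 0]],
    [[0, 0, 0], [0, 0, 0]],
    [[0, 0, 0], [0, 0, 0]],
    [[0, 0, 0], [0, 0, 0]]
  ],
  "fingers": 255
}}

```text
clock: 14.65
ee_pos: [0.6804, -0.1652, 0.0881]
ee_rot: [3.142, 0.0, 1.571]
contact_force: [0.6, -0.3, -0.3]
grip_width: 0.0414
```

{"op": "servo_tool", "data": {
  "steps": [
    [[0, 0, 0.2], [0, 0, 0]],
    [[0, 0, 0.5], [0, 0, 0]],
    [[0, 0, 0.8], [0, 0, 0]],
    [[0, 0, 0.8], [0, 0, 0]],
    [[0, 0, 0.7], [0, 0, 0]],
    [[-0.2, 0.4, 0], [0, 0, 0]],
    [[-0.35, 0.76, 0], [0, 0, 0]],
    [[-0.4, 0.9, 0], [0, 0, 0]],
    [[-0.4, 0.9, 0], [0, 0, 0]],
    [[-0.4, 0.9, 0], [0, 0, 0]],
    [[-0.4, 0.9, 0], [0, 0, 0]],
    [[-0.4, 0.9, 0], [0, 0, 0]]
  ]
}}

```text
clock: 15.85
ee_pos: [0.6284, -0.0507, 0.1475]
ee_rot: [-3.141, -0.0, 1.571]
contact_force: [0.4, 0.0, -0.7]
grip_width: 0.0415
```

{"op": "servo_tool", "data": {
  "steps": [
    [[-0.4, 0.9, 0], [0, 0, 0]],
    [[-0.4, 0.9, 0], [0, 0, 0]],
    [[-0.4, 0.9, 0], [0, 0, 0]],
    [[-0.4, 0.9, 0], [0, 0, 0]],
    [[-0.4, 0.9, 0], [0, 0, 0]],
    [[-0.4, 0.9, 0], [0, 0, 0]],
    [[-0.4, 0.9, 0], [0, 0, 0]],
    [[-0.4, 0.9, 0], [0, 0, 0]],
    [[-0.4, 0.9, 0], [0, 0, 0]],
    [[-0.4, 0.9, 0], [0, 0, 0]],
    [[-0.4, 0.9, 0], [0, 0, 0]],
    [[-0.4, 0.9, 0], [0, 0, 0]]
  ]
}}

```text
clock: 17.05
ee_pos: [0.5326, 0.1654, 0.1481]
ee_rot: [3.142, -0.0, 1.571]
contact_force: [0.8, 0.1, 0.2]
grip_width: 0.0415
```

{"op": "servo_tool", "data": {
  "steps": [
    [[-0.4, 0.9, 0], [0, 0, 0]],
    [[-0.4, 0.9, 0], [0, 0, 0]],
    [[-0.4, 0.4, 0], [0, 0, 0]],
    [[-0.4, 0.1, 0], [0, 0, 0]],
    [[0, 0, 0], [0, 0, 0]],
    [[0, 0, 0], [0, 0, 0]]
  ]
}}

```text
clock: 17.65
ee_pos: [0.5015, 0.2095, 0.1483]
ee_rot: [3.141, 0.0, 1.57]
contact_force: [1.2, 0.3, -0.9]
grip_width: 0.0414
```

{"op": "servo_tool", "data": {
  "steps": [
    [[-0.2, 0.9, 0], [0, 0, 0]],
    [[-0.21, 0.9, -0.5], [0, 0, 0]],
    [[0, 0.13, -1], [0, 0, 0]],
    [[0, 0, -1], [0, 0, 0]],
    [[0, 0, -1], [0, 0, 0]],
    [[0, 0, -1], [0, 0, 0]],
    [[0, 0, -0.8], [0, 0, 0]],
    [[0, 0, -0.4], [0, 0, 0]],
    [[0, 0, 0], [0, 0, 0]],
    [[0, 0, 0], [0, 0, 0]]
  ]
}}

```text
clock: 18.65
ee_pos: [0.4938, 0.2485, 0.0347]
ee_rot: [3.141, -0.0, 1.57]
contact_force: [-0.5, -0.0, -0.4]
grip_width: 0.0416
```

Run:
```python
from h import *
o=manip.observe();print(o["ee_pos"],o["ee_rot"],o["contact_force"])
take("wrist","6"); cv2.imwrite("pics/c6.png",cv2.imread("pics/wrist6.png")[60:400,150:500])
level("wrist6",(.493,.2487),.05,.006,.0115,"large")
level("wrist6",(.493,.2487),.035,.035,.055,"car")
```

```text
[0.49375365 0.2484587  0.03474693] [ 3.14064637e+00 -2.26684617e-04  1.57040321e+00] [-0.50875036 -0.04162838 -0.36327605]
large 1043 z 0.0091 [0.0077 0.0103] rect [493.4 263.3] [65.6 37.5] 1.0 circ [493.6 249.8] 33.0
car 6272 z 0.0487 [0.0385 0.0526] rect [496.3 251.2] [61.8 41.5] 20.8 circ [493.4 258.8] 33.0
```

View pics/c6.png

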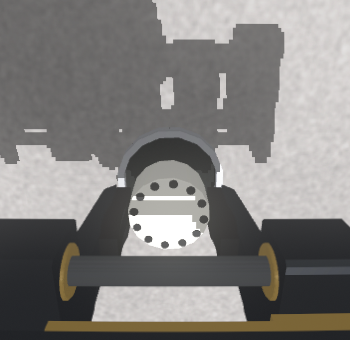

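The carousel is level and centred above the large dish in the crop. I'll lower it by 21.6 mm, release and retreat.

{"op": "servo_tool", "data": {
  "steps": [
    [[0, 0, -0.4], [0, 0, 0]],
    [[0, 0, -0.35], [0, 0, 0]],
    [[0, 0, -0.2], [0, 0, 0]],
    [[0, 0, -0.1], [0, 0, 0]],
    [[0, 0, 0], [0, 0, 0]],
    [[0, 0, 0], [0, 0, 0]],
    [[0, 0, 0], [0, 0, 0]]
  ]
}}

```text
clock: 19.4
ee_pos: [0.4932, 0.2486, 0.0132]
ee_rot: [-3.142, -0.0, 1.571]
contact_force: [-1.0, 0.5, 1.5]
grip_width: 0.0413
```

{"op": "servo_tool", "data": {
  "steps": [
    [[0, 0, 0], [0, 0, 0]],
    [[0, 0, 0], [0, 0, 0]],
    [[0, 0, 0], [0, 0, 0]],
    [[0, 0, 0], [0, 0, 0]],
    [[0, 0, 0.2], [0, 0, 0]],
    [[0, 0, 0.6], [0, 0, 0]],
    [[0, 0, 1], [0, 0, 0]],
    [[0, 0, 1], [0, 0, 0]],
    [[0, 0, 1], [0, 0, 0]],
    [[0, 0, 1], [0, 0, 0]],
    [[0, 0, 1], [0, 0, 0]],
    [[0, -0.5, 1], [0, 0, 0]]
  ],
  "fingers": 0
}}

```text
clock: 20.6
ee_pos: [0.4931, 0.2391, 0.151]
ee_rot: [3.14, -0.0, 1.572]
contact_force: [0.8, 0.4, 0.8]
grip_width: 0.0884
```

{"op": "servo_tool", "data": {
  "steps": [
    [[0, -0.8, 0.5], [0, 0, 0]],
    [[0, -0.8, 0], [0, 0, 0]],
    [[0, 0, 0], [0, 0, 0]],
    [[0, 0, 0], [0, 0, 0]]
  ]
}}

```text
clock: 21.0
ee_pos: [0.4929, 0.2061, 0.1584]
ee_rot: [-3.14, 0.0, 1.57]
contact_force: [-0.4, 0.6, 0.0]
grip_width: 0.0883
```

Run:
```python
from h import *
o=manip.observe();print(o["ee_pos"],o["clock"])
take("wrist","7")
level("wrist7",(.493,.2487),.05,.006,.0115,"large")
level("wrist7",(.493,.2487),.035,.02,.045,"car")
level("wrist7",(.659,.143),.09,.014,.027,"base");level("wrist7",(.659,.143),.09,.027,.04,"strip")
```

```text
[0.49290586 0.20607078 0.15835789] 21.0
large 700 z 0.009 [0.0076 0.0104] rect [494.  248.6] [65.2 64.8] 89.4 circ [493.8 248.6] 33.4
car 1539 z 0.0271 [0.0257 0.0284] rect [492.3 249.3] [40.3 39.8] 42.3 circ [492.3 249. ] 20.9
base 5615 z 0.0204 [0.0184 0.0235] rect [660.6 147.5] [139.   80.6] 73.2 circ [660.1 147.5] 79.3
strip 1209 z 0.0313 [0.0292 0.0344] rect [659.5 143. ] [79.8 19.6] 72.6 circ [659.4 143.2] 40.2
```

{"op": "servo_tool", "data": {
  "steps": [
    [[0.4, -1, 0], [0, 0, -0.3]],
    [[0.5, -1, 0], [0, 0, -0.3]],
    [[0.5, -1, 0], [0, 0, -0.3]],
    [[0.5, -1, 0], [0, 0, -0.3]],
    [[0.5, -1, 0], [0, 0, -0.3]],
    [[0.5, -1, 0], [0, 0, -0.3]],
    [[0.5, -1, 0], [0, 0, -0.3]],
    [[0.5, -1, 0], [0, 0, -0.3]],
    [[0.5, -1, 0], [0, 0, -0.3]],
    [[0.5, -1, 0], [0, 0, -0.3]],
    [[0.5, -1, 0], [0, 0, -0.25]],
    [[0.5, -1, 0], [0, 0, 0]]
  ]
}}

```text
clock: 22.25
ee_pos: [0.6115, -0.0337, 0.1583]
ee_rot: [-3.14, -0.0, 1.311]
contact_force: [0.9, 0.4, -0.4]
grip_width: 0.0882
```

{"op": "servo_tool", "data": {
  "steps": [
    [[0.5, -1, 0], [0, 0, 0]],
    [[0.5, -1, 0], [0, 0, 0]],
    [[0.5, -1, 0], [0, 0, 0]],
    [[0.5, -1, 0], [0, 0, 0]],
    [[0.5, -1, 0], [0, 0, 0]],
    [[0.5, -1, 0], [0, 0, 0]],
    [[0.2, -1, 0], [0, 0, 0]],
    [[0, -0.8, 0], [0, 0, 0]],
    [[0, 0, 0], [0, 0, 0]],
    [[0, 0, 0], [0, 0, 0]]
  ]
}}

```text
clock: 23.25
ee_pos: [0.6751, -0.1888, 0.1588]
ee_rot: [-3.141, -0.0, 1.311]
contact_force: [0.2, 0.4, 0.3]
grip_width: 0.0882
```

Run:
```python
from h import *
o=manip.observe();print(o["ee_pos"],o["ee_rot"],o["clock"])
take("wrist","8"); S=(.682,-.165)
level("wrist8",S,.09,.042,.058,"tier",1);level("wrist8",S,.09,.070,.086,"block")
level("wrist8",(.487,-.235),.08,.006,.013,"tray")
```

```text
[ 0.6750519  -0.18880121  0.15876476] [-3.14088579e+00 -4.28019517e-04  1.31080732e+00] 23.25
tier 3375 z 0.0501 [0.0487 0.0517] rect [ 678.2 -171.8] [129.3  55.3] 81.4 circ [ 678.1 -171.6] 69.7
block 5594 z 0.0781 [0.0768 0.0794] rect [ 679. -167.] [72.7 49.2] 75.2 circ [ 679.  -166.9] 43.0
tray 563 z 0.0089 [0.0064 0.0103] rect [ 488.7 -217.9] [57.1 71.4] 87.1 circ [ 489.2 -216.8] 43.9
```

{"op": "servo_tool", "data": {
  "steps": [
    [[0.1, 0.6, 0], [0, 0, 0]],
    [[0.1, 0.49, -0.5], [0, 0, 0]],
    [[0, 0, -1], [0, 0, 0]],
    [[0, 0, -1], [0, 0, 0]],
    [[0, 0, -1], [0, 0, 0]],
    [[0, 0, -0.8], [0, 0, 0]],
    [[0, 0, -0.4], [0, 0, 0]],
    [[0, 0, -0.2], [0, 0, 0]],
    [[0, 0, 0], [0, 0, 0]],
    [[0, 0, 0], [0, 0, 0]]
  ],
  "squeeze": 35
}}

```text
clock: 24.3
ee_pos: [0.6796, -0.1677, 0.062]
ee_rot: [3.14, 0.0, 1.311]
contact_force: [0.3, 0.3, 0.9]
grip_width: 0.0882
```

{"op": "servo_tool", "data": {
  "steps": [
    [[0, 0, 0], [0, 0, 0]],
    [[0, 0, 0], [0, 0, 0]],
    [[0, 0, 0], [0, 0, 0]],
    [[0, 0, 0], [0, 0, 0]],
    [[0, 0, 0], [0, 0, 0]],
    [[0, 0, 0], [0, 0, 0]],
    [[0, 0, 0], [0, 0, 0]],
    [[0, 0, 0], [0, 0, 0]],
    [[0, 0, 0], [0, 0, 0]]
  ],
  "fingers": 255
}}

```text
clock: 25.2
ee_pos: [0.6793, -0.1676, 0.0612]
ee_rot: [3.141, 0.0, 1.311]
contact_force: [0.7, -0.2, -0.1]
grip_width: 0.0497
```

{"op": "servo_tool", "data": {
  "steps": [
    [[0, 0, 0.2], [0, 0, 0]],
    [[0, 0, 0.5], [0, 0, 0]],
    [[0, 0, 0.8], [0, 0, 0]],
    [[0, 0, 0.8], [0, 0, 0]],
    [[0, 0, 0.7], [0, 0, 0]],
    [[0, 0, 0], [0, 0, 0]],
    [[0, 0, 0], [0, 0, 0]]
  ]
}}

```text
clock: 25.9
ee_pos: [0.6792, -0.1676, 0.1213]
ee_rot: [3.141, 0.0, 1.311]
contact_force: [-0.3, -0.2, -2.5]
grip_width: 0.05
```

Run:
```python
from h import *
o=manip.observe();print(o["ee_pos"],o["ee_rot"],o["clock"],o["contact_force"],o["grip_width"])
take("wrist","9"); cv2.imwrite("pics/c9.png",cv2.imread("pics/wrist9.png")[:400,0:500])
level("wrist9",(.679,-.167),.05,.12,.15,"block")
```

```text
[ 0.67915757 -0.16758608  0.12127697] [3.14140694e+00 4.71534366e-05 1.31082636e+00] 25.9 [-0.2877085  -0.23213814 -2.4685365 ] 0.04996477074615438
block 13730 z 0.1382 [0.1266 0.1459] rect [ 680.2 -160.4] [60.5 79.6] 75.2 circ [ 680.5 -159.1] 39.9
```

View pics/c9.png

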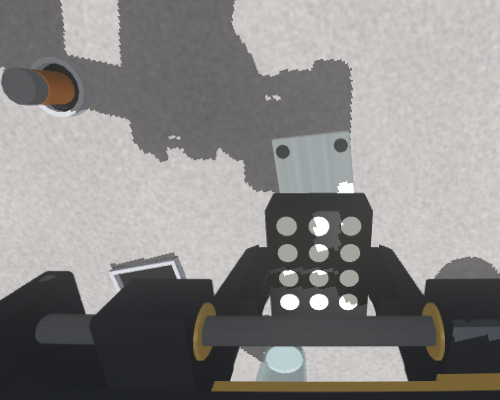

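{"op": "servo_tool", "data": {
  "steps": [
    [[-0.5, -0.2, 0], [0, 0, 0.2]],
    [[-0.9, -0.32, 0], [0, 0, 0.24]],
    [[-0.9, -0.32, 0], [0, 0, 0.25]],
    [[-0.9, -0.32, 0], [0, 0, 0.25]],
    [[-0.9, -0.32, 0], [0, 0, 0.25]],
    [[-0.9, -0.32, 0], [0, 0, 0.25]],
    [[-0.9, -0.32, 0], [0, 0, 0.25]],
    [[-0.9, -0.32, 0], [0, 0, 0.25]],
    [[-0.9, -0.32, 0], [0, 0, 0.25]],
    [[-0.9, -0.32, 0], [0, 0, 0.25]],
    [[-0.6, -0.22, 0], [0, 0, 0]],
    [[-0.3, -0.1, 0], [0, 0, 0]]
  ]
}}

```text
clock: 27.15
ee_pos: [0.4884, -0.2358, 0.1208]
ee_rot: [-3.141, -0.0, 1.505]
contact_force: [-0.0, -0.2, -2.3]
grip_width: 0.0498
```

{"op": "servo_tool", "data": {
  "steps": [
    [[0, 0, -0.4], [0, 0, 0]],
    [[0, 0, -1], [0, 0, 0]],
    [[0, 0, -1], [0, 0, 0]],
    [[0, 0, -1], [0, 0, 0]],
    [[0, 0, -0.6], [0, 0, 0]],
    [[0, 0, -0.3], [0, 0, 0]],
    [[0, 0, 0], [0, 0, 0]],
    [[0, 0, 0], [0, 0, 0]]
  ]
}}

```text
clock: 27.95
ee_pos: [0.4897, -0.2358, 0.0357]
ee_rot: [3.141, 0.001, 1.506]
contact_force: [-0.2, -0.5, -1.8]
grip_width: 0.0495
```

Run:
```python
from h import *
o=manip.observe();print(o["ee_pos"],o["ee_rot"],o["clock"],o["contact_force"],o["grip_width"])
take("wrist","10"); cv2.imwrite("pics/c10.png",cv2.imread("pics/wrist10.png")[:400,100:550])
level("wrist10",(.487,-.235),.08,.006,.0115,"tray")
```

```text
[ 0.48966886 -0.2358017   0.03571931] [3.14062612e+00 6.45349290e-04 1.50611412e+00] 27.95 [-0.19401562 -0.48460717 -1.8105247 ] 0.04949167687031948
tray 1416 z 0.0091 [0.0077 0.0102] rect [ 488.3 -214.4] [50.8 69.8] 86.3 circ [ 488.4 -214.2] 42.5
```

View pics/c10.png

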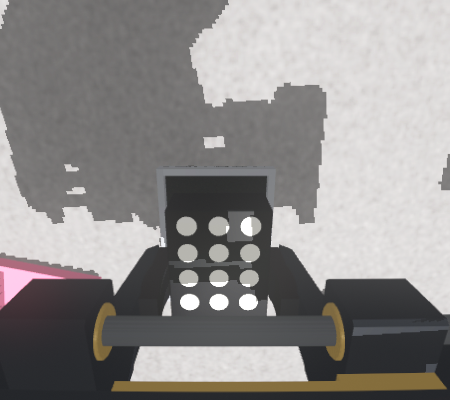

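{"op": "servo_tool", "data": {
  "steps": [
    [[-0.12, 0, 0], [0, 0, 0]],
    [[0, 0, -0.4], [0, 0, 0]],
    [[0, 0, -0.35], [0, 0, 0]],
    [[0, 0, -0.2], [0, 0, 0]],
    [[0, 0, -0.1], [0, 0, 0]],
    [[0, 0, 0], [0, 0, 0]],
    [[0, 0, 0], [0, 0, 0]],
    [[0, 0, 0], [0, 0, 0]]
  ]
}}

```text
clock: 28.8
ee_pos: [0.4867, -0.2355, 0.0142]
ee_rot: [-3.141, -0.0, 1.506]
contact_force: [-2.7, 1.8, 3.7]
grip_width: 0.0496
```

{"op": "servo_tool", "data": {
  "steps": [
    [[0, 0, 0], [0, 0, 0]],
    [[0, 0, 0], [0, 0, 0]],
    [[0, 0, 0], [0, 0, 0]],
    [[0, 0, 0], [0, 0, 0]],
    [[0, 0, 0.2], [0, 0, 0]],
    [[0, 0, 0.6], [0, 0, 0]],
    [[0, 0, 1], [0, 0, 0]],
    [[0, 0, 1], [0, 0, 0]],
    [[0, 0, 1], [0, 0, 0]],
    [[0, 0, 1], [0, 0, 0]],
    [[0, 0, 1], [0, 0, 0]],
    [[0, 0, 1], [0, 0, 0]]
  ],
  "fingers": 0
}}

```text
clock: 30.0
ee_pos: [0.4868, -0.2356, 0.152]
ee_rot: [3.141, 0.001, 1.506]
contact_force: [0.4, 0.1, -0.5]
grip_width: 0.0881
```

{"op": "servo_tool", "data": {
  "steps": [
    [[0.8, 0, 0], [0, 0, -0.3]],
    [[0.9, 0.1, 0], [0, 0, -0.3]],
    [[0.9, 0.2, 0], [0, 0, -0.3]],
    [[0.9, 0.2, 0], [0, 0, -0.18]],
    [[0.9, 0.2, 0], [0, 0, 0]],
    [[0.9, 0.2, 0], [0, 0, 0]],
    [[0.9, 0.2, 0], [0, 0, 0]],
    [[0.9, 0.2, 0], [0, 0, 0]],
    [[0.9, 0.2, 0], [0, 0, 0]],
    [[0.9, 0.2, 0], [0, 0, 0]],
    [[0.5, 0, 0], [0, 0, 0]],
    [[0, 0, 0], [0, 0, 0]]
  ]
}}

```text
clock: 31.2
ee_pos: [0.6754, -0.2013, 0.1506]
ee_rot: [3.141, 0.0, 1.42]
contact_force: [0.0, 0.4, -0.6]
grip_width: 0.0882
```

{"op": "servo_tool", "data": {
  "steps": [
    [[0, 0, 0], [0, 0, 0]],
    [[0, 0, 0], [0, 0, 0]]
  ]
}}

```text
clock: 31.4
ee_pos: [0.6743, -0.2018, 0.1507]
ee_rot: [3.142, 0.0, 1.419]
contact_force: [0.3, 0.3, -0.0]
grip_width: 0.0881
```

Run:
```python
from h import *
o=manip.observe();print(o["ee_pos"],o["ee_rot"],o["clock"],o["contact_force"],o["grip_width"])
take("wrist","11");take("side","11");take("scene","11")
level("wrist11",(.678,-.172),.09,.042,.058,"tier",1)
level("wrist11",(.494,-.019),.04,.03,.06,"jar")
for n in("scene11","side11"):
  level(n,(.487,-.235),.07,.024,.04,"block "+n);level(n,(.487,-.235),.08,.006,.013,"tray "+n)
```

```text
[ 0.67430825 -0.20177931  0.15065789] [3.14152148e+00 1.04612628e-04 1.41924866e+00] 31.4 [ 0.34834181  0.33680067 -0.04218967] 0.08810028322901496
tier 10005 z 0.0501 [0.0488 0.0514] rect [ 678.2 -171.9] [128.4  55.3] 81.4 circ [ 678.  -171.5] 69.2
jar 1003 z 0.0403 [0.0312 0.0421] rect [493.6 -22.6] [19.2 26.8] 86.0 circ [493.8 -19.5] 13.5
block scene11 653 z 0.0319 [0.026  0.0352] rect [ 491.2 -233.2] [70.8 49.2] 86.2 circ [ 491.3 -233.1] 41.8
tray scene11 84 z 0.0092 [0.0062 0.0125] rect [ 510.9 -208. ] [47.2 93.9] 41.0 circ [ 494.4 -222.4] 47.0
block side11 364 z 0.0288 [0.0255 0.0317] rect [ 481.8 -237. ] [71.2 51.8] 86.1 circ [ 481.6 -238.1] 40.2
tray side11 21 z 0.0078 [0.0064 0.0122] rect [ 453.6 -253.5] [16.4 36.5] 7.4 circ [ 455.3 -253.2] 19.4
```

{"op": "servo_tool", "data": {
  "steps": [
    [[0.1, 0.8, 0], [0, 0, 0]],
    [[0.1, 0.7, -0.5], [0, 0, 0]],
    [[0, 0, -1], [0, 0, 0]],
    [[0, 0, -1], [0, 0, 0]],
    [[0, 0, -1], [0, 0, 0]],
    [[0, 0, -1], [0, 0, 0]],
    [[0, 0, -0.9], [0, 0, 0]],
    [[0, 0, -0.5], [0, 0, 0]],
    [[0, 0, -0.25], [0, 0, 0]],
    [[0, 0, 0], [0, 0, 0]],
    [[0, 0, 0], [0, 0, 0]]
  ],
  "squeeze": 50
}}

```text
clock: 32.65
ee_pos: [0.6792, -0.1715, 0.028]
ee_rot: [3.14, 0.0, 1.42]
contact_force: [0.6, -0.4, 0.4]
grip_width: 0.0881
```

{"op": "servo_tool", "data": {
  "steps": [
    [[0, 0, 0], [0, 0, 0]],
    [[0, 0, 0], [0, 0, 0]],
    [[0, 0, 0], [0, 0, 0]],
    [[0, 0, 0], [0, 0, 0]],
    [[0, 0, 0], [0, 0, 0]],
    [[0, 0, 0], [0, 0, 0]],
    [[0, 0, 0], [0, 0, 0]],
    [[0, 0, 0], [0, 0, 0]]
  ],
  "fingers": 255
}}

```text
clock: 33.45
ee_pos: [0.6789, -0.1717, 0.0273]
ee_rot: [3.141, 0.0, 1.42]
contact_force: [-0.5, -0.2, 1.1]
grip_width: 0.055
```

{"op": "servo_tool", "data": {
  "steps": [
    [[0, 0, 0.2], [0, 0, 0]],
    [[0, 0, 0.5], [0, 0, 0]],
    [[0, 0, 0.8], [0, 0, 0]],
    [[0, 0, 0.8], [0, 0, 0]],
    [[0, 0, 0.7], [0, 0, 0]],
    [[0, 0, 0], [0, 0, 0]],
    [[0, 0, 0], [0, 0, 0]]
  ]
}}

```text
clock: 34.15
ee_pos: [0.6788, -0.1716, 0.0873]
ee_rot: [3.141, 0.0, 1.42]
contact_force: [-0.1, 0.9, -3.4]
grip_width: 0.0551
```

Run:
```python
from h import *
o=manip.observe();print(o["ee_pos"],o["ee_rot"],o["clock"],o["contact_force"],o["grip_width"])
p,w,m=take("wrist","12")
T=o["ee_pos"]; ok=(abs(w[...,2]-T[2]-.022)<.008)&(np.hypot(w[...,0]-T[0],w[...,1]-T[1])<.075)
ok[300:]=0
n,l,s,_=cv2.connectedComponentsWithStats(ok.astype(np.uint8)); q=w[l==1+s[1:,4].argmax()]
A=np.c_[q[:,:2]-T[:2],np.ones(len(q))]; c=np.linalg.lstsq(A,q[:,2],rcond=None)[0]; print("plane",c,"TCP z",T[2]); rc=cv2.minAreaRect((q[:,:2]*1000).astype(np.float32));print(rc,len(q))
cv2.imwrite("pics/c12b.png",cv2.imread("pics/wrist12.png")[:400,100:550])
```

```text
[ 0.67877019 -0.17157377  0.08730742] [3.14135449e+00 4.12908539e-05 1.41961283e+00] 34.15 [-0.07471788  0.93218866 -3.43313252] 0.05514552662377637
plane [-0.0004534  -0.00750157  0.1103166 ] TCP z 0.08730741777988626
((681.8430786132812, -142.95201110839844), (73.68986511230469, 86.5157241821289), 81.69123840332031) 20525
```

View pics/c12b.png

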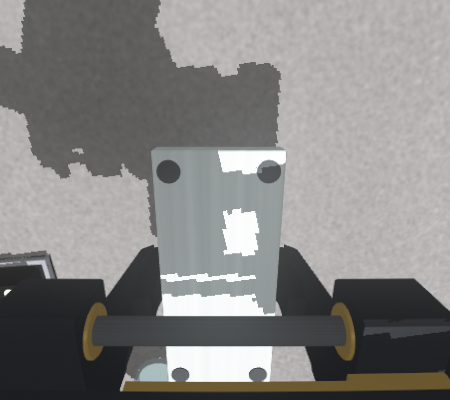

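{"op": "servo_tool", "data": {
  "steps": [
    [[0, 0.2, 1], [0, 0, 0]],
    [[0, 0.5, 1], [0, 0, 0]],
    [[0, 0.9, 0], [0, 0, -0.15]],
    [[-0.1, 0.9, 0], [0, 0, -0.15]],
    [[-0.1, 0.9, 0], [0, 0, -0.15]],
    [[-0.1, 0.9, 0], [0, 0, -0.15]],
    [[-0.1, 0.9, 0], [0, 0, -0.15]],
    [[-0.1, 0.9, 0], [0, 0, -0.15]],
    [[-0.1, 0.9, 0], [0, 0, -0.15]],
    [[-0.1, 0.9, 0], [0, 0, -0.15]],
    [[-0.1, 0.9, 0], [0, 0, -0.15]],
    [[-0.1, 0.9, 0], [0, 0, -0.15]]
  ]
}}

```text
clock: 35.4
ee_pos: [0.6603, 0.0232, 0.1261]
ee_rot: [-3.14, 0.0, 1.299]
contact_force: [0.6, -0.5, -2.5]
grip_width: 0.0551
```

{"op": "servo_tool", "data": {
  "steps": [
    [[-0.1, 0.9, 0], [0, 0, -0.15]],
    [[-0.055, 0.9, 0], [0, 0, -0.14]],
    [[0, 0.9, 0], [0, 0, 0]],
    [[0, 0.9, 0], [0, 0, 0]],
    [[0, 0.9, 0], [0, 0, 0]],
    [[0, 0.9, 0], [0, 0, 0]],
    [[0, 0.5, 0], [0, 0, 0]],
    [[0, 0.14, 0], [0, 0, 0]],
    [[0, 0, 0], [0, 0, 0]],
    [[0, 0, 0], [0, 0, 0]]
  ]
}}

```text
clock: 36.4
ee_pos: [0.6578, 0.1425, 0.1271]
ee_rot: [-3.142, 0.0, 1.276]
contact_force: [0.3, -0.2, -2.3]
grip_width: 0.0549
```

{"op": "servo_tool", "data": {
  "steps": [
    [[0, 0, -0.5], [0, 0, 0]],
    [[0, 0, -1], [0, 0, 0]],
    [[0, 0, -1], [0, 0, 0]],
    [[0, 0, -0.5], [0, 0, 0]],
    [[0, 0, -0.25], [0, 0, 0]],
    [[0, 0, 0], [0, 0, 0]],
    [[0, 0, 0], [0, 0, 0]]
  ]
}}

```text
clock: 37.1
ee_pos: [0.6582, 0.1431, 0.063]
ee_rot: [3.14, -0.0, 1.276]
contact_force: [-0.0, 0.4, -2.9]
grip_width: 0.0551
```

Run:
```python
from h import *
o=manip.observe();print(o["ee_pos"],o["ee_rot"],o["clock"],o["contact_force"],o["grip_width"])
take("wrist","13"); take("side","13");take("scene","13")
a=cv2.imread("pics/wrist13.png")[:330,120:520]
f=lambda n,u0,u1,v0,v1:cv2.resize(cv2.imread(f"pics/{n}13.png")[v0:v1,u0:u1],(380,260),interpolation=cv2.INTER_CUBIC)
b=np.hstack([f("scene",355,469,195,273),f("side",275,389,140,218)])
cv2.imwrite("pics/c13.png",np.vstack([np.hstack([a,np.zeros((330,360,3),np.uint8)]),b]))
level("wrist13",(.659,.143),.09,.017,.024,"base",1)
```

```text
[0.65816455 0.14310683 0.06297368] [ 3.14027120e+00 -4.73202645e-04  1.27626721e+00] 37.1 [-0.01350363  0.35176991 -2.93033463] 0.05508032143788232
base 2858 z 0.02 [0.0188 0.0212] rect [678.3 205.5] [18.2 78. ] 72.3 circ [678.4 205.1] 39.6
```

View pics/c13.png

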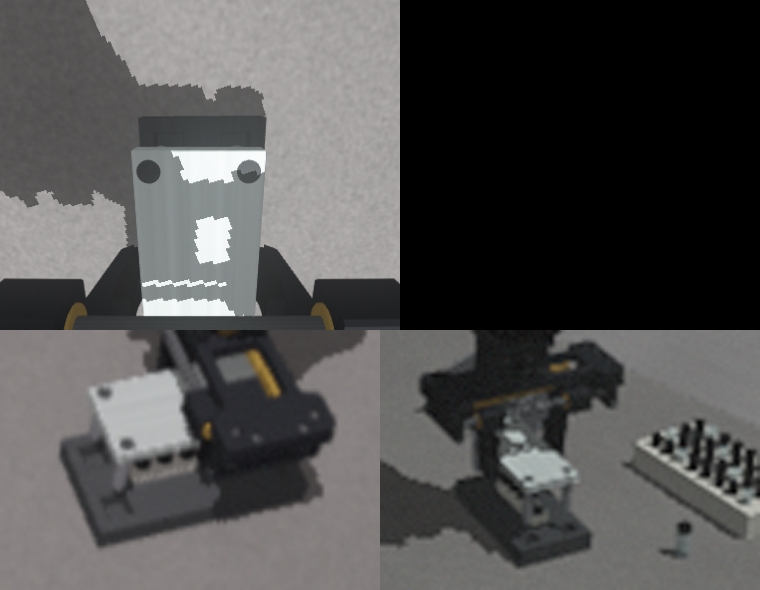

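Run:
```python
from h import *
w=np.load("pics/wrist13.npz")["w"]; a=np.deg2rad(73.15); ax=np.array([np.cos(a),np.sin(a)]); nx=np.array([ax[1],-ax[0]])
d=w[...,:2]-[.6582,.1431]; s=d@ax; t=d@nx; z=w[...,2]
ok=(abs(z-.0857)<.004)&(s>.02)&(abs(t)<.04)
print("far end",[np.percentile(s[ok&(abs(t-k)<.004)],99.5).round(4) for k in(-.02,0,.02)])
for k in(.035,.045,.055,.06): r=t[ok&(abs(s-k)<.003)]; print(k,np.percentile(r,[.5,99.5]).round(4))
q=w[ok&(s>.03)];A=np.c_[s[ok&(s>.03)],t[ok&(s>.03)],np.ones(len(q))];print(np.linalg.lstsq(A,q[:,2],rcond=None)[0])
```

```text
far end [np.float64(0.0651), np.float64(0.0651), np.float64(0.0651)]
0.035 [-0.0291  0.0262]
0.045 [-0.0291  0.026 ]
0.055 [-0.029  0.026]
0.06 [-0.0291  0.0261]
[-0.00494672  0.00257158  0.08599959]
```

The crop shows the tier held level over the frame. It sits 2.6 mm short in x, so I'll correct that and then lower in stages.

{"op": "servo_tool", "data": {
  "steps": [
    [[0.13, 0, 0], [0, 0, 0]],
    [[0, 0, 0], [0, 0, 0]],
    [[0, 0, -0.4], [0, 0, 0]],
    [[0, 0, -0.3], [0, 0, 0]],
    [[0, 0, -0.2], [0, 0, 0]],
    [[0, 0, 0], [0, 0, 0]],
    [[0, 0, 0], [0, 0, 0]]
  ]
}}

```text
clock: 37.95
ee_pos: [0.6603, 0.1432, 0.044]
ee_rot: [-3.141, 0.0, 1.276]
contact_force: [0.4, -0.2, -3.3]
grip_width: 0.0551
```

{"op": "servo_tool", "data": {
  "steps": [
    [[0, 0, -0.15], [0, 0, 0]],
    [[0, 0, -0.15], [0, 0, 0]],
    [[0, 0, 0], [0, 0, 0]],
    [[0, 0, 0], [0, 0, 0]]
  ]
}}

```text
clock: 38.35
ee_pos: [0.6603, 0.1432, 0.038]
ee_rot: [-3.141, 0.0, 1.276]
contact_force: [-0.3, 0.1, -2.8]
grip_width: 0.055
```

{"op": "servo_tool", "data": {
  "steps": [
    [[0, 0, -0.1], [0, 0, 0]],
    [[0, 0, -0.08], [0, 0, 0]],
    [[0, 0, -0.05], [0, 0, 0]],
    [[0, 0, 0], [0, 0, 0]],
    [[0, 0, 0], [0, 0, 0]]
  ]
}}

```text
clock: 38.85
ee_pos: [0.6603, 0.1432, 0.0335]
ee_rot: [3.142, -0.0, 1.276]
contact_force: [0.2, -0.3, -2.7]
grip_width: 0.0552
```

{"op": "servo_tool", "data": {
  "steps": [
    [[0, 0, -0.03], [0, 0, 0]],
    [[0, 0, -0.03], [0, 0, 0]],
    [[0, 0, 0], [0, 0, 0]],
    [[0, 0, 0], [0, 0, 0]]
  ]
}}

```text
clock: 39.25
ee_pos: [0.6605, 0.1432, 0.0332]
ee_rot: [3.141, -0.0, 1.276]
contact_force: [-2.7, -0.4, 5.7]
grip_width: 0.0551
```

{"op": "servo_tool", "data": {
  "steps": [
    [[0, 0, 0], [0, 0, 0]],
    [[0, 0, 0], [0, 0, 0]],
    [[0, 0, 0], [0, 0, 0]],
    [[0, 0, 0], [0, 0, 0]],
    [[0, 0, 0.2], [0, 0, 0]],
    [[0, 0, 0.6], [0, 0, 0]],
    [[0, 0, 1], [0, 0, 0]],
    [[0, 0, 1], [0, 0, 0]],
    [[0, 0, 1], [0, 0, 0]],
    [[0, 0, 1], [0, 0, 0]],
    [[0, -1, 1], [0, 0, 0]],
    [[0, -1, 1], [0, 0, 0]]
  ],
  "fingers": 0
}}

```text
clock: 40.45
ee_pos: [0.6603, 0.1031, 0.1704]
ee_rot: [3.14, -0.0, 1.277]
contact_force: [1.6, 0.8, -0.1]
grip_width: 0.0881
```

{"op": "servo_tool", "data": {
  "steps": [
    [[0, 0, 0], [0, 0, 0]],
    [[0, 0, 0], [0, 0, 0]],
    [[0, 0, 0], [0, 0, 0]]
  ]
}}

```text
clock: 40.75
ee_pos: [0.6598, 0.1041, 0.1673]
ee_rot: [-3.14, 0.0, 1.277]
contact_force: [-0.8, -0.4, 0.6]
grip_width: 0.0881
```

```bash
cat > chk.py <<'E'
from h import *
import sys
def plane(t,c,r,z0,z1):
    w=np.load(f"pics/{t}.npz")["w"]; ok=(np.hypot(w[...,0]-c[0],w[...,1]-c[1])<r)&(w[...,2]>z0)&(w[...,2]<z1)
    q=w[ok]; k=np.linalg.lstsq(np.c_[q[:,:2]-c,np.ones(len(q))],q[:,2],rcond=None)[0]; print("  plane",k.round(4),len(q))
E
python3 - <<'E'
from chk import *
o=manip.observe();print(o["ee_pos"],o["clock"])
take("wrist","14")
level("wrist14",(.6595,.1433),.09,.05,.064,"tier",1);plane("wrist14",(.6595,.1433),.08,.05,.064)
level("wrist14",(.6595,.1433),.1,.014,.026,"base",1)
cv2.imwrite("pics/c14.png",cv2.imread("pics/wrist14.png"))
E
```

```text
[0.65982774 0.10407306 0.16732357] 40.75
tier 9512 z 0.056 [0.0547 0.0574] rect [659.6 143. ] [128.4  55.5] 73.3 circ [659.8 143. ] 69.4
  plane [ 0.0007 -0.0011  0.056 ] 9757
base 2416 z 0.0201 [0.0187 0.0215] rect [659.7 142.9] [146.8  77.6] 73.2 circ [659.9 142.8] 82.6
```

View pics/c14.png

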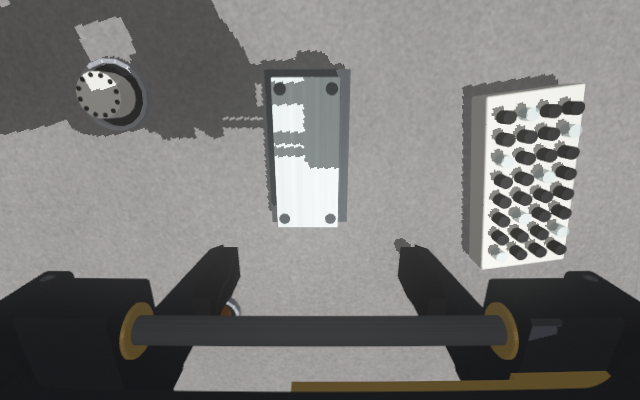

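The tier top is flat at 0.056 m and centred on the frame. I'll check the block and the jar from above.

{"op": "servo_tool", "data": {
  "steps": [
    [[0, -0.5, 1], [0, 0, 0.2]],
    [[-0.6, -0.9, 1], [0, 0, 0.3]],
    [[-0.6, -0.9, 1], [0, 0, 0.3]],
    [[-0.6, -0.9, 1], [0, 0, 0.3]],
    [[-0.6, -0.9, 0], [0, 0, 0.3]],
    [[-0.6, -0.9, 0], [0, 0, 0.3]],
    [[-0.6, -0.9, 0], [0, 0, 0.3]],
    [[-0.6, -0.9, 0], [0, 0, 0.3]],
    [[-0.6, -0.9, 0], [0, 0, 0.3]],
    [[-0.6, -0.9, 0], [0, 0, 0.3]],
    [[-0.6, -0.9, 0], [0, 0, 0.3]],
    [[-0.6, -0.9, 0], [0, 0, 0.3]]
  ]
}}

```text
clock: 42.0
ee_pos: [0.5278, -0.1048, 0.2476]
ee_rot: [-3.14, -0.001, 1.558]
contact_force: [-0.3, -0.1, 0.3]
grip_width: 0.0884
```

{"op": "servo_tool", "data": {
  "steps": [
    [[-0.6, -0.9, 0], [0, 0, 0]],
    [[-0.6, -0.9, 0], [0, 0, 0]],
    [[0, -0.9, 0], [0, 0, 0]],
    [[0, -0.9, 0], [0, 0, 0]],
    [[0, -0.9, 0], [0, 0, 0]],
    [[0, 0, 0], [0, 0, 0]],
    [[0, 0, 0], [0, 0, 0]],
    [[0, 0, 0], [0, 0, 0]]
  ]
}}

```text
clock: 42.8
ee_pos: [0.5044, -0.1941, 0.2483]
ee_rot: [-3.141, -0.0, 1.557]
contact_force: [-0.6, 0.8, 1.0]
grip_width: 0.0881
```

Run:
```python
from chk import *
o=manip.observe();print(o["ee_pos"],o["clock"])
take("wrist","15");take("scene","15")
level("wrist15",(.487,-.235),.07,.024,.04,"block");plane("wrist15",(.487,-.235),.045,.026,.036)
level("wrist15",(.487,-.235),.08,.006,.0115,"tray",1)
level("wrist15",(.494,-.019),.03,.036,.05,"jar");plane("wrist15",(.494,-.019),.02,.038,.046);level("wrist15",(.494,-.019),.04,.006,.0115,"small",1)
for t,c,a,b in(("beaker",(.582,-.34),.07,.09),("bottle",(.61,.375),.115,.14)):
  level("scene0b" if 0 else "scene1",c,.06,a,b,t+" before");level("scene15",c,.06,a,b,t+" after")
f=lambda i,v0,v1,u0,u1:cv2.resize(cv2.imread(f"pics/{i}.png")[v0:v1,u0:u1],(640,280))
cv2.imwrite("pics/c15.png",np.vstack([f("wrist15",0,280,0,640),f("scene15",120,360,130,570)]))
```

```text
[ 0.50443978 -0.19413825  0.24825625] 42.8
block 2021 z 0.0313 [0.0299 0.0327] rect [ 486.4 -234.5] [72.5 48.7] 86.8 circ [ 486.3 -234.7] 42.3
  plane [-0.0008 -0.0047  0.0313] 2106
tray 414 z 0.0091 [0.0077 0.0106] rect [ 487.4 -235.4] [91.5 68.7] 86.3 circ [ 487.6 -235.7] 56.2
jar 488 z 0.0408 [0.0388 0.0424] rect [493.5 -21.8] [23.8 21.3] 0.0 circ [493.5 -20. ] 12.8
  plane [ 0.0024 -0.0026  0.0408] 501
small 297 z 0.0087 [0.007  0.0103] rect [494.9 -22.3] [39.8 45.3] 89.5 circ [494.7 -19.2] 23.3
beaker before 214 z 0.0772 [0.0703 0.0824] rect [ 594.7 -340.3] [56.2 58.5] 69.2 circ [ 594.5 -340.9] 30.1
beaker after 216 z 0.0768 [0.0705 0.0825] rect [ 595.5 -340.2] [56.4 57.9] 59.1 circ [ 595.1 -340.9] 29.8
bottle before 114 z 0.1292 [0.1162 0.1329] rect [618.2 376.6] [23.  25.6] 25.3 circ [617.2 377. ] 13.6
bottle after 113 z 0.1293 [0.1181 0.1326] rect [618.  376.7] [24.4 25. ] 33.8 circ [616.8 377.3] 14.2
```

View pics/c15.png

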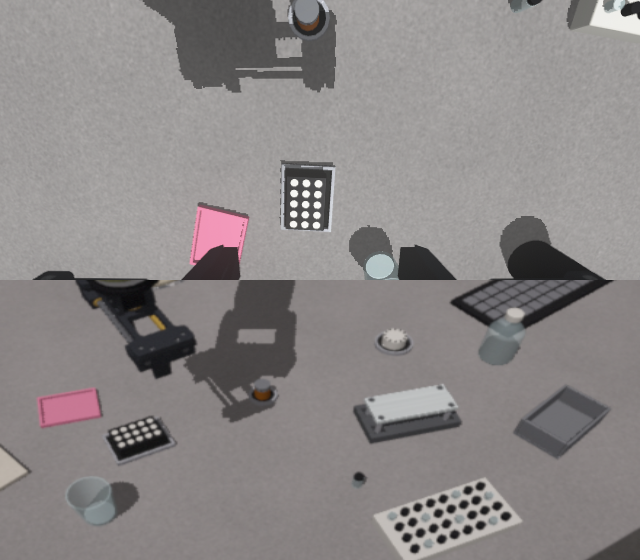

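All four pieces are seated flat and the bystanders haven't moved.

```bash
python3 -c "from plant import manip; print(manip.sign_off())"
```

```text
the job is handed in; nothing more can be done
None
```

I took the stack apart from the top and seated all four pieces, then handed the job in at about 43 s on the robot's clock (limit 128 s). No verdict was given at hand-in.

| Piece | Place | Measured top height | Expected top height | Offset from centre |
|---|---|---|---|---|
| Jar | small round dish | 40.8 mm | 41 mm | about 1.5 mm |
| Carousel | large round dish | 27.1 mm | 27 mm | about 1.5 mm |
| Vial block | steel tray (not the pink one) | 31.3 mm | 31 mm | about 1.5 mm |
| Tier | base frame | 56.0 mm | 56 mm | under 0.5 mm |

- **Flatness:** plane fits on the jar, block and tier tops showed under 0.3° of tilt. The tier's height means its posts are fully down in the sockets. I did not fit a plane to the carousel, but its whole top measured within 1.5 mm of 27 mm.
- **Jar:** it was upright in every picture taken while it was held, and it was moved only with the tool pointing straight down.
- **Bystanders:** the beaker and bottle measured within 1 mm of where they started.
- **Forces:** the largest reading at the end of a move was about 6 N.
- **Disagreement:** the measured tool position differed from the cameras by about 1 to 1.5 mm. I corrected for it before lowering the tier. No check failed.

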